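# Add the last coaster and lock the pile with the pull-out clamp knob

### The arm

A 7-joint arm with a two-finger parallel gripper is mounted at the origin on a cart in front of the work surface, level with it; the furniture and walls round the work are solid. World frame = base frame: x ahead of the robot, y to its left, z up, the work surface at z = 0. Lengths are in m, angles in rad, forces in N, time in s.
With the tool pointing down it reaches from about 0.425 to 0.875 m from the base axis. Payload 4.7 kg.
Tool frame: the origin (TCP) lies on the centre line of the jaws, within the pads' length; the fingertips stand 8 mm ahead of it and the grasp point (between the pads) lies 11 mm behind it; z points along the fingers, y is the direction in which the jaws open and shut (so a half turn about z gives the same grasp; the last joint's range is limited). The gripper opens to 87 mm and grips with 3 to 60 N. Pads are 19 mm wide; open, the fingers measure 117 mm over their backs; the gripper's body (75 mm by 190 mm) begins 51 mm behind the grasp point.
Start: joints at [-1.2, 0.321, -0.07, 1.45, 0.023, 1.371, -0.057], TCP at [0.227, 0.609, 0.231] pointing down, gripper open.
Joint ranges: [-2.86, 2.86], [-0.3, 2.09], [-1.38, 1.24], [0.06, 2.45], [-1.56, 4.7], [0.09, 2.05], [-2.69, 2.69]. Speed limits (rad/s): [2.57, 2.57, 3.14, 3.14, 3.14, 3.14, 3.14].

### API

Orientations are given as a rotation vector (axis times angle).
In Python, from bench import status, optics, order gives the robot as it stands.
- The arm moves only by the tool step_arm, never from a script. Its argument "rows" is a list of rows, each a list of 3 entries, a list of its own where there are three numbers: the turn, a rotation vector about the tool's x, y, z in degrees, then the shift along the tool's x, y, z in mm, then the finger opening in mm, from 0 to 87. A call has 1 to 12 rows; each row shifts and turns the pose as measured when the row begins, along the tool's axes as they then stand; what a row does not reach is not made up. A row lasts 1/12 s, in which the tool goes at most 41.7 mm and 7.16 degrees, less where a joint would pass 70% of its speed; a pose out of reach is approached as far as the arm can. A call is refused whole if a number of a shift passes 41.7 or a number of a turn 7.16, either way. A call with a gripper value outside its range is refused whole. The fingers move at their own pace and stop on an object; "grip_force" is the grip in N (left out, the last holds). Time passes only in rows, so rows that do not move let the fingers close. It gives the time, the measured TCP pose, the force and the opening at its end, in the units of the state.
- status.get_state(): the state, without advancing time (a new reading comes with each control period).
- optics.get_image(name): name is "side" or "top"; returns a dict with "frame" (400x640x3 uint8, red, green, blue), "range_z" (400x640 float32, m along the optical axis (not along the pixel's ray), 0 where there is no reading), "K" (3x3 intrinsics, pixels), "R" (3x3) and "t" (3): a world point X has camera coordinates R X + t. Camera axes: x right, y down, z forward; pixel columns grow to the right and rows downward; lengths in m; the calibration is good to about 2 mm. A picture is of the moment at which its call begins.
- order.close_job(): hands the job in, once; it reports no verdict.
The state is a dict: "time": time; "joint_positions": joint angles; "qd": joint speeds; "joint_torque": joint torques, N m; "position": TCP position; "tool_rot": TCP orientation; "ft_force": force on the tool from outside, world axes, zero at the start; "torque": the same for the moment, N m; "grip_width": opening from 0.0 (shut) to 1.0 (fully open).
Only numpy, scipy, OpenCV 4.12 (cv2) and the standard library are available. Lean on these libraries where they do the work, as an engineer would, in place of code of your own. Each camera call takes 0.05 s, during which the arm holds its last target.

### The job

Lay the loose square coaster squarely on top of the pile in the coaster holder. Then lock the pile: pull the holder's knob up to unlock it, turn it counter-clockwise (seen from above) until its arm reaches over the pile, and push it back down; it goes fully home only where its key finds the hidden notch, so feel for it. Let go, and do not disturb the tub, the cup or the tamper standing around.

Things in the scene. Friction and masses are not known exactly. Their poses are not given: they have to be found in the camera images.
- coaster_center (a point): Centre of the loose coaster: a pale wooden square tile, 64 x 64 mm and 10 mm thick, about 40 g, lying flat on the table to the left. x and y axes run along its sides, z up. Origin 5 mm above its underside.
- coaster_mid_center (a point): Centre of the upper of the two same coasters (64 x 64 x 10 mm) already piled loosely in the holder; its top face is 5 mm above this point. x and y axes along its sides. The added coaster's centre belongs 10 mm above it.
- pile_spot (a point): Point on the holder's board under the middle of the pile. The holder is a dark wooden board, 110 x 200 x 12 mm, fixed to the table; this point is on its top face, 45 mm from its middle. y axis: along the long side from knob to pile; z up. A low steel frame (5 mm high, 76 mm over all) surrounds the lowest coaster. The top of the full pile of three is 30 mm above this point.
- knob_grip (a point): On the knob's upright axis, mid-height of its black grip bar: 42 mm long (point x), 14 mm thick (y), from 13 mm below to 11 mm above this point. Under it a black round foot (radius 17 mm, top 8 mm below this point) on a dark steel disc (radius 26 mm, top 14 mm below). With the knob home this point is 65 mm above the table; 90 mm from the pile's middle; steel post of radius 29 mm below.
- knob_pull (a joint): How far the knob is pulled up, m: 0 fully home, 0.016 upper stop. About 3 N of friction and 1 N of weight; it stays at any height. Pins inside the post block turning unless pulled more than 8 mm. Away from the notches they ride on a flat collar, so the knob goes down only to about 0.008; at a notch down to 0.
- knob_turn (a joint): Knob angle, rad: 0 parked, as at the start; grows counter-clockwise seen from above; 1.31 points the arm at the pile's middle; stop at 1.95. The unseen locking notch lies anywhere from 1.0 to 1.52, different each time; the pin drops in only within about 0.04 rad of its middle. Turning is easy (0.03 N m).
- tub_center (a point): Bystander: flat white round tub with lid, 71 mm wide, 32 mm high; its centre, half-way up.
- cup_center (a point): Bystander: small white porcelain cup with a handle, 61 x 79 mm, 56 mm high; a point half-way up.
- tamper_center (a point): Bystander: coffee tamper with steel base and wooden handle, 58 mm wide, 94 mm high; a point half-way up.
- clamp_tip (a point): Tip of the knob's flat dark steel clamp arm, at its underside: the arm is 14 mm wide, 6.5 mm thick and runs out from the knob along the grip bar's x axis to this point, 92 mm from the axis. Its underside is 21.5 mm below the grip point; with the knob home it stands 1.5 mm above a full pile.
Things that resemble listed ones, but are neither listed nor needed, are in the scene too. What is shaped like the part that bears coaster_center but blue is not meant.

How it is judged:
On the way, in this order (a step that is already met when the one before it is completed fails the run):
1. the loose coaster lies flat and squarely on the pile, let go (horizontal distance between coaster_center and coaster_mid_center below 0.007 m and z of coaster_center in the frame of coaster_mid_center between 0.007 and 0.0125 m and angle between coaster_center's own z axis and vertical below 0.06 rad and contact force between the fingers and coaster below 0.1 N and (angle between the x axis of coaster_center and the x axis of coaster_mid_center, either way round below 0.14 rad or angle between the x axis of coaster_center and the y axis of coaster_mid_center, either way round below 0.14 rad)), for 0.2 s.
2. the knob is pulled up out of its lock (value of joint knob_pull above 0.007 m), for 0.1 s.
3. the knob, pulled up, is turned towards the pile (value of joint knob_pull above 0.005 m and value of joint knob_turn above 0.75 rad).
At the end, for the whole second after the job is handed in: The knob is fully home (within 3 mm) in the notch with its arm over the pile; the added coaster lies on top of the pile, centred within 7 mm and square within 8 degrees to the coaster under it, and that one is within 9 mm of the pile's spot; all at rest (value of joint knob_pull below 0.003 m and value of joint knob_turn between 0.85 and 1.67 rad and horizontal distance between coaster_center and coaster_mid_center below 0.007 m and z of coaster_center in the frame of coaster_mid_center between 0.007 and 0.0125 m and (angle between the x axis of coaster_center and the x axis of coaster_mid_center, either way round below 0.14 rad or angle between the x axis of coaster_center and the y axis of coaster_mid_center, either way round below 0.14 rad) and horizontal distance between coaster_mid_center and pile_spot below 0.009 m and z of coaster_mid_center in the frame of pile_spot below 0.0175 m and linear speed of coaster below 0.01 m/s); the robot touches nothing.
It fails at once if the tub, the cup or the tamper is moved by more than 20 mm (distance of any of tub_center, cup_center, tamper_center from where it was at the start of the episode above 0.02 m).
It also fails if it takes over 58 s, if anything falls off the work surface, if the arm or the gripper's body presses on something with over 40 N, if the wrist force passes 120 N, or if a joint passes its speed limit or range.

## Working session

There is one attempt and no reset: what is moved stays moved. The work goes in short steps, Python scripts to look and compute and a tool call to move; the robot and the scene stay as the last step left them, time stands still between calls to the robot, and variables do not carry over. Pictures are saved under pics/ and viewed, and the job is handed in when it is done.

Besides the shell and the picture viewer there is one more tool, called after ">>>" as a command line: name --argument value ..., lists and objects as JSON in quotes. step_arm: Moves the arm, as the interface text tells. Its arguments: {"type":"object","properties":{"rows":{"type":"array"},"grip_force":{"type":"number"}},"required":["rows"]}

```bash
mkdir -p pics; ls
python3 - <<'E'
from bench import status, optics
import cv2,numpy as np
s=status.get_state(); print(s)
for n in ("top","side"):
    d=optics.get_image(n); np.savez("pics/%s0.npz"%n,**d)
    cv2.imwrite("pics/%s0.png"%n,d["frame"][:,:,::-1]); print(n,d["K"],d["R"],d["t"])
E
```

```text
pics
{'time': 0.0, 'joint_positions': array([-1.19986493,  0.32182604, -0.07008575,  1.4517226 ,  0.02263834,
        1.37077966, -0.05686999]), 'qd': array([-2.70978628e-03, -7.46134919e-04, -1.81094492e-03,  3.42305179e-03,
       -2.45478246e-03, -3.70816154e-05,  1.69223367e-03]), 'joint_torque': array([-1.23783651e-03, -4.91283023e+01, -4.04572953e-01, -3.12526953e+01,
       -6.38540718e-02,  4.39358479e-02,  1.76492090e-04]), 'position': array([0.22691437, 0.60851384, 0.22943565]), 'tool_rot': array([-5.57394340e-01, -3.09153476e+00,  3.04306093e-03]), 'ft_force': array([ 0.47015305, -0.06182437,  0.0193313 ]), 'torque': array([-0.02761468,  0.01552599, -0.06746381]), 'grip_width': 1.0000870187669835}
top [[373.48257699   0.         320.01931201]
 [  0.         373.48257699 195.35266556]
 [  0.           0.           1.        ]] [[-0.0220557  -0.99973409 -0.00672974]
 [-0.99627368  0.02253977 -0.08325096]
 [ 0.08338051  0.0048685  -0.99650589]] [0.09494339 0.57928608 0.89156933]
side [[410.9113245    0.         312.58269538]
 [  0.         410.9113245  193.69431886]
 [  0.           0.           1.        ]] [[ 0.99904703 -0.04214999 -0.01133173]
 [-0.02797469 -0.41908165 -0.90751749]
 [ 0.03350293  0.90696965 -0.41986141]] [-0.60192479  0.09866617  0.79499305]
```

View pics/top0.png

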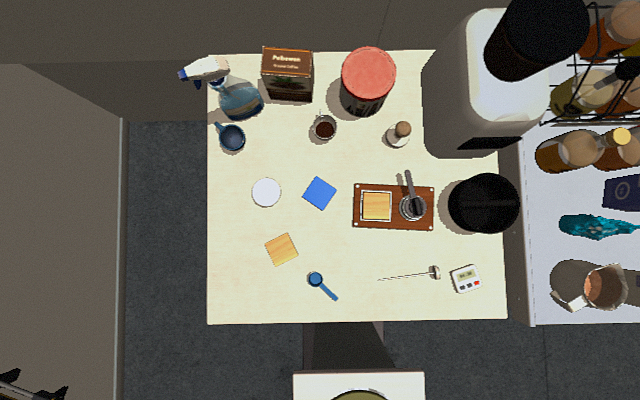

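View pics/side0.png

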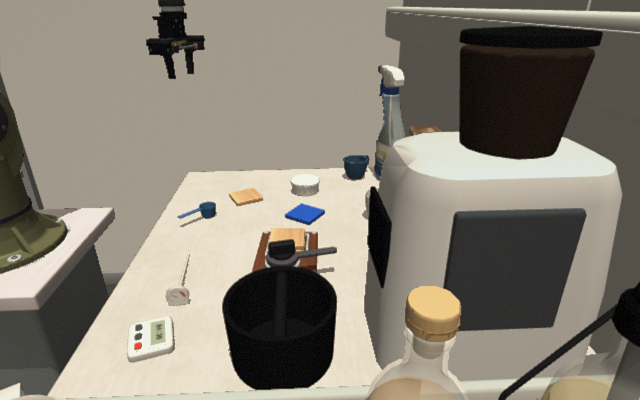

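```bash
cat > h.py <<'E'
import cv2,numpy as np
from bench import status,optics
from scipy.spatial.transform import Rotation as Ro
def grab(n,tag):
    d=optics.get_image(n); np.savez("pics/%s.npz"%tag,**d); return d
def load(tag): return dict(np.load("pics/%s.npz"%tag))
def crop(d,u0,v0,w,h,s,fn):
    im=d["frame"][v0:v0+h,u0:u0+w,::-1]
    cv2.imwrite("pics/%s.png"%fn,cv2.resize(im,None,fx=s,fy=s,interpolation=cv2.INTER_CUBIC))
def ray_z(d,u,v,z):
    r=np.linalg.inv(d["K"])@[u,v,1]; r=d["R"].T@r; c=-d["R"].T@d["t"]
    return c+r*(z-c[2])/r[2]
def dep(d,u,v):
    Z=d["range_z"][int(round(v)),int(round(u))]
    return d["R"].T@(np.linalg.inv(d["K"])@[u,v,1]*Z-d["t"])
def proj(d,X):
    c=d["R"]@np.array(X)+d["t"]; p=d["K"]@c; return p[:2]/p[2]
E
python3 - <<'E'
from h import *
d=load("top0")
crop(d,255,225,55,50,12,"c1"); crop(d,345,165,100,70,8,"c2")
for u,v in [(281,249),(376,206),(412,208),(345,205),(408,180),(360,225),(266,192),(320,125),(403,130),(483,203),(230,300)]: print(u,v,dep(d,u,v).round(4))
E
```

```text
281 249 [0.4519 0.1813 0.0081]
376 206 [ 0.5517 -0.0533  0.0308]
412 208 [ 0.5439 -0.1349  0.0537]
345 205 [0.5574 0.0201 0.0026]
408 180 [ 0.6109 -0.1285  0.0522]
360 225 [ 0.5067 -0.0149  0.0129]
266 192 [0.5918 0.2133 0.0322]
320 125 [0.7597 0.0782 0.0153]
403 130 [ 0.7219 -0.1124  0.093 ]
483 203 [ 0.5502 -0.2884  0.0871]
230 300 [0.3297 0.3095 0.0006]
```

View pics/c1.png

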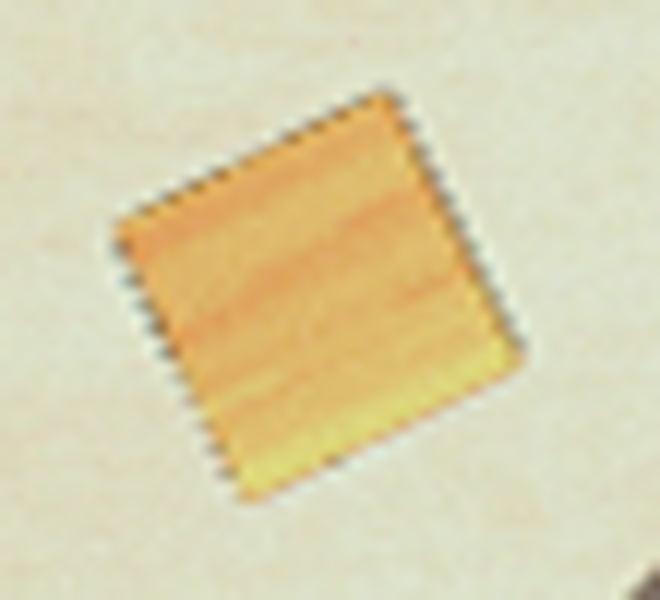

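View pics/c2.png

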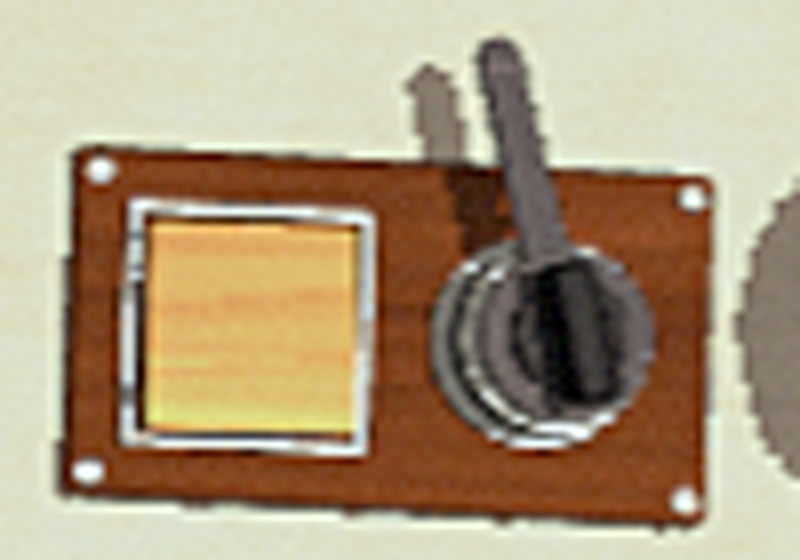

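Run:
```python
from h import *
d=load("top0")
def quad(c,s,o,z):
    P=np.array([ray_z(d,o[0]+(x+.5)/s-.5,o[1]+(y+.5)/s-.5,z) for x,y in c]);
    L=np.linalg.norm(P-np.roll(P,-1,0),axis=1); 
    a=[np.degrees(np.arctan2(*(P[(i+1)%4]-P[i])[[1,0]])) for i in range(4)]
    print("c",P.mean(0).round(4),"L",(L*1e3).round(1),"ang",np.round(a,1)); return P
print("loose");quad([(118,230),(388,92),(522,355),(245,500)],12,(255,225),.01)
print("pile");quad([(146,222),(357,230),(355,435),(145,428)],8,(345,165),.032)
print("frame");quad([(132,200),(376,212),(367,455),(122,443)],8,(345,165),.017)
print("board screws");quad([(100,168),(692,197),(685,500),(88,470)],8,(345,165),.012)
print("board");quad([(75,148),(712,182),(700,522),(62,492)],8,(345,165),.012)
print("grip");quad([(538,268),(595,260),(620,397),(563,410)],8,(345,165),.076)
print("tip",ray_z(d,345+497/8,165+40/8,.05))
# depth-based knobs: top-plane points
for n,zlo,zhi,u0,u1,v0,v1 in [("grip",.068,.085,395,435,180,225),("pile",.028,.036,350,395,180,225),("loose",.006,.016,255,310,225,275)]:
    v,u=np.mgrid[v0:v1,u0:u1]; Z=d["range_z"][v0:v1,u0:u1]
    P=(np.stack([u,v,np.ones_like(u)],-1)@np.linalg.inv(d["K"]).T*Z[...,None]-d["t"])@d["R"]
    m=(P[...,2]>zlo)&(P[...,2]<zhi)&(Z>0); Q=P[m]; 
    print(n,m.sum(),Q.mean(0).round(4),cv2.minAreaRect(Q[:,:2].astype(np.float32)*1000))
```

```text
loose
c [0.452  0.1809 0.01  ] L [62.1 60.5 63.7 61. ] ang [ -64.2 -153.8  116.2   24.7]
pile
c [ 0.5526 -0.053   0.032 ] L [64.1 62.2 63.4 62.5] ang [-93.5 177.3  86.8  -2.1]
frame
c [ 0.5538 -0.0547  0.017 ] L [75.4 75.  75.2 75.1] ang [-94.1 175.7  85.9  -4.1]
board screws
c [ 0.5512 -0.0992  0.012 ] L [183.9  93.9 183.9  93.8] ang [-94.1 176.   85.9  -4. ]
board
c [ 0.5506 -0.0979  0.012 ] L [198.  105.4 196.4 106.9] ang [-94.4 175.3  86.1  -3.8]
grip
c [ 0.5467 -0.141   0.076 ] L [16.6 40.  16.9 41.4] ang [ -83.3 -172.2  101.5    7.5]
tip [ 0.63529918 -0.12796436  0.05      ]
grip 110 [ 0.5468 -0.144   0.0743] ((546.9169921875, -144.7026824951172), (41.45758819580078, 14.334075927734375), 12.165842056274414)
pile 665 [ 0.5525 -0.0545  0.0313] ((552.3154907226562, -53.67259979248047), (63.26605987548828, 63.436954498291016), 87.77273559570312)
loose 662 [0.4505 0.1802 0.0093] ((450.6539611816406, 180.39068603515625), (62.840232849121094, 63.8754768371582), 25.105575561523438)
```

```bash
cat >> h.py <<'E'
def need(x,y,z,yaw_y):
    "shift in tool mm and turn about tool z (deg) to bring TCP to xyz with tool y along yaw_y deg(mod 180), pointing down"
    s=status.get_state(); M=Ro.from_rotvec(s["tool_rot"]).as_matrix()
    ya=np.degrees(np.arctan2(M[1,1],M[0,1]))
    print("t %.2f"%s["time"],"pos",(s["position"]*1e3).round(1),"ytool",round(ya,1),"tilt",(M[:2,2]*57.3).round(2),"F",s["ft_force"].round(1),"T",s["torque"].round(2),"w",round(s["grip_width"]*87,1),"q7",round(s["joint_positions"][6],2),"q1",round(s["joint_positions"][0],2))
    dy=(yaw_y-ya+90)%180-90
    # tilt fix: rotate tool z to -Z
    ax=np.cross(M[:,2],[0,0,-1]); 
    print("shift tool mm",(M.T@(np.array([x,y,z])-s["position"])*1e3).round(1),"turn z deg",round(-dy,1),"tilt fix deg tool",(np.degrees(M.T@ax)).round(2))
E
python3 - <<'E'
from h import *
need(.452,.181,.08,25.2)
s=status.get_state(); print(Ro.from_rotvec(s["tool_rot"]).as_matrix().round(3))
d=load("top0")
for u,v in [(470,150),(460,100),(435,150),(440,120),(500,150),(505,120)]: print(dep(d,u,v).round(3))
E
```

```text
t 0.10 pos [226.9 608.6 229.6] ytool 69.6 tilt [-0.03 -0.09] F [-0.   0.   0.5] T [0.04 0.02 0.04] w 86.9 q7 -0.06 q1 -1.2
shift tool mm [-360.3 -321.8  150.1] turn z deg 44.4 tilt fix deg tool [-0.1  0.  -0. ]
[[-0.937  0.349 -0.001]
 [ 0.349  0.937 -0.002]
 [-0.    -0.002 -1.   ]]
[ 0.67  -0.259  0.103]
[ 0.741 -0.192  0.235]
[ 0.684 -0.199  0.043]
[ 0.733 -0.186  0.131]
[ 0.708 -0.425 -0.099]
[ 0.693 -0.263  0.261]
```

>>> step_arm --rows '[[[0,0,0],[-30,-27,8],87],[[0,0,0],[-30,-27,8],87],[[0,0,0],[-30,-27,8],87],[[0,0,0],[-30,-27,8],87],[[0,0,0],[-30,-27,8],87],[[0,0,0],[-30,-27,8],87],[[0,0,0],[-30,-27,8],87],[[0,0,0],[-30,-27,8],87],[[0,0,0],[-30,-27,8],87],[[0,0,0],[-30,-27,8],87],[[0,0,0],[-30,-27,8],87],[[0,0,0],[-30,-27,8],87]]' --grip_force 15

```text
time: 1.1
position: [0.4464, 0.1809, 0.1254]
tool_rot: [-0.524, -3.089, 0.0]
ft_force: [0.3, 1.0, -0.2]
grip_width: 0.995
```

```bash
python3 -c "
from h import *
need(.452,.181,.06,25.2)"
```

```text
t 1.10 pos [446.4 180.9 125.4] ytool 70.8 tilt [-0.48  0.08] F [ 0.3  1.  -0.2] T [ 0.05 -0.01 -0.02] w 86.5 q7 0.81 q1 -0.7
shift tool mm [-5.8  2.  65.3] turn z deg 45.6 tilt fix deg tool [-0.08 -0.48 -0.  ]
```

>>> step_arm --rows '[[[0,0,6.6],[0,0,6],87],[[0,0,6.6],[0,0,6],87],[[0,0,6.6],[0,0,6],87],[[0,0,6.6],[0,0,6],87],[[0,0,6.6],[0,0,6],87],[[0,0,6.6],[0,0,6],87],[[0,0,6],[0,0,6],87],[[0,0,0],[0,0,6],87],[[0,0,0],[0,0,0],87]]'

```text
time: 1.85
position: [0.4478, 0.1647, 0.071]
tool_rot: [-1.754, -2.597, 0.02]
ft_force: [-1.0, 0.6, -0.7]
grip_width: 1.004
```

```bash
python3 -c "
from h import *
need(.452,.181,.011,25.2)
d=grab('top','t1');crop(d,240,190,110,90,7,'t1')
d=grab('side','s1');crop(d,180,120,160,110,5,'s1')"
```

```text
t 1.85 pos [447.8 164.7  71. ] ytool 21.9 tilt [-0.76 -0.35] F [-1.   0.6 -0.7] T [-0.05  0.05 -0.07] w 87.4 q7 0.01 q1 -0.71
shift tool mm [13.6 10.9 59.8] turn z deg -3.3 tilt fix deg tool [-0.84  0.04  0.  ]
```

View pics/t1.png

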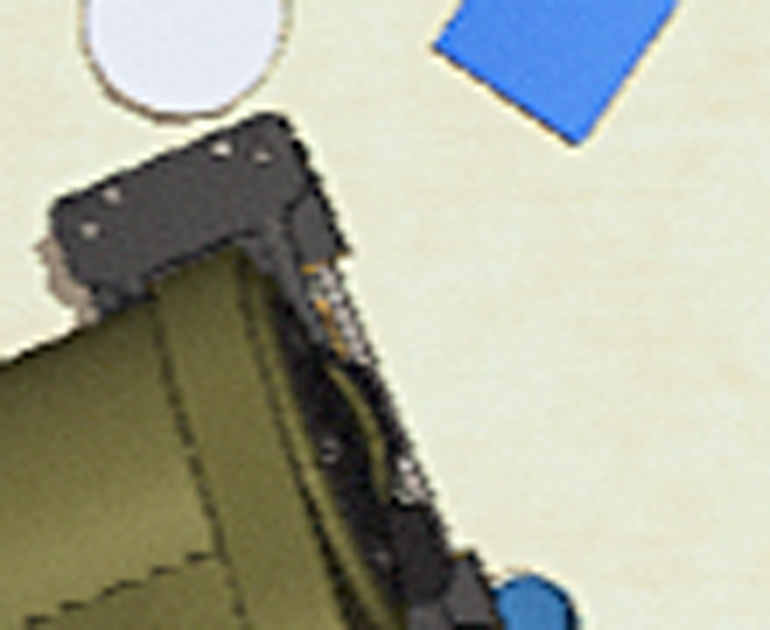

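View pics/s1.png

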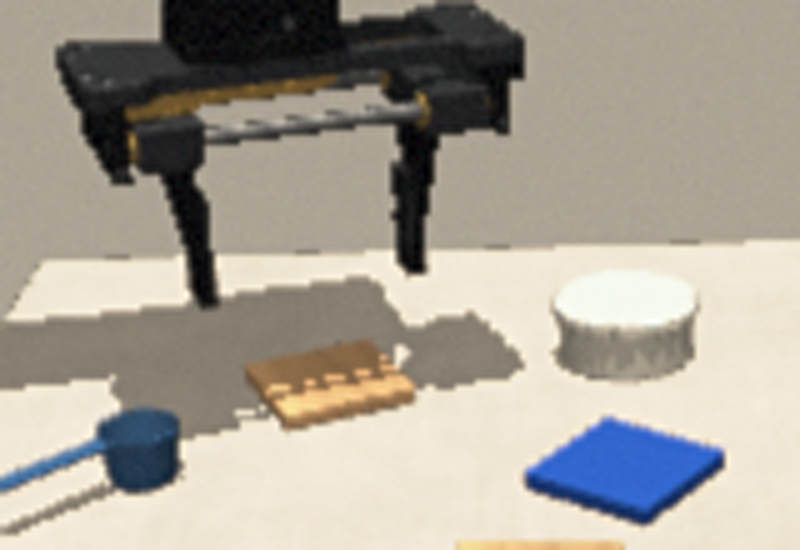

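>>> step_arm --rows '[[[-0.4,0,-1.7],[7,5.5,7],87],[[-0.4,0,-1.6],[6.6,5.4,7],87],[[0,0,0],[0,0,6],87],[[0,0,0],[0,0,0],87]]'

```text
time: 2.28
position: [0.4547, 0.1847, 0.0513]
tool_rot: [1.665, 2.661, 0.008]
ft_force: [-0.5, -0.8, 0.3]
grip_width: 1.0
```

```bash
python3 -c "
from h import *
need(.452,.181,.011,25.2)"
```

```text
t 2.28 pos [454.7 184.7  51.3] ytool 25.9 tilt [0.28 0.16] F [-0.5 -0.8  0.3] T [-0.07  0.07 -0.01] w 87.0 q7 0.06 q1 -0.72
shift tool mm [-2.2 -4.2 40.3] turn z deg 0.7 tilt fix deg tool [ 0.32 -0.03  0.  ]
```

>>> step_arm --rows '[[[0.3,0,0.5],[-1.5,-3,8],87],[[0,0,0],[-0.5,-1,8],87],[[0,0,0],[0,0,7],87],[[0,0,0],[0,0,5],87],[[0,0,0],[0,0,0],87],[[0,0,0],[0,0,0],87]]'

```text
time: 2.78
position: [0.4509, 0.1802, 0.0191]
tool_rot: [-1.678, -2.655, 0.004]
ft_force: [-0.2, -0.0, 1.0]
grip_width: 1.001
```

```bash
python3 -c "
from h import *
need(.452,.181,.011,25.2)
d=grab('side','s2');crop(d,200,150,120,90,6,'s2')"
```

```text
t 2.78 pos [450.9 180.2  19.1] ytool 25.4 tilt [-0.13 -0.07] F [-0.2 -0.   1. ] T [-0.05 -0.01  0.06] w 87.1 q7 0.07 q1 -0.71
shift tool mm [0.2 1.4 8.1] turn z deg 0.2 tilt fix deg tool [-0.15  0.01 -0.  ]
```

View pics/s2.png

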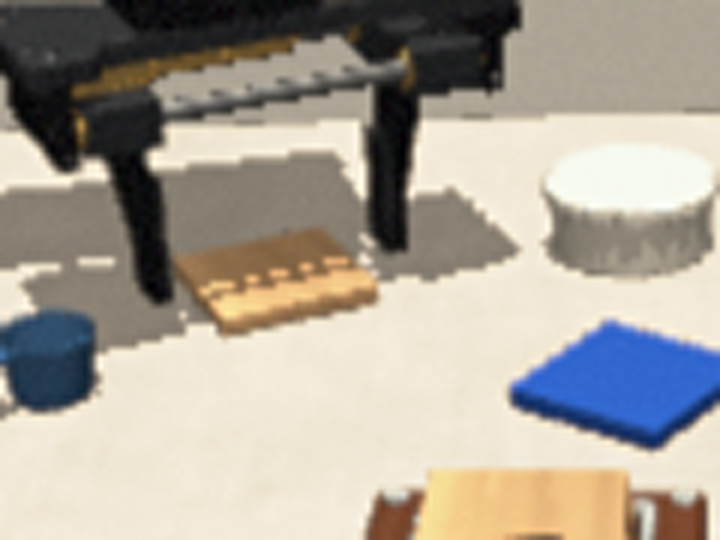

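>>> step_arm --rows '[[[0,0,0],[0,1,5],87],[[0,0,0],[0,0.4,3],87],[[0,0,0],[0,0,0],87],[[0,0,0],[0,0,0],60],[[0,0,0],[0,0,0],55],[[0,0,0],[0,0,0],55],[[0,0,0],[0,0,0],55],[[0,0,0],[0,0,0],55],[[0,0,0],[0,0,0],55]]'

```text
time: 3.58
position: [0.4534, 0.1814, 0.0116]
tool_rot: [-1.678, -2.655, -0.0]
ft_force: [0.4, 0.2, -0.1]
grip_width: 0.735
```

```bash
python3 -c "
from h import *
need(.5525,-.054,.08,-2.5)"
```

```text
t 3.58 pos [453.4 181.4  11.6] ytool 25.4 tilt [0.   0.02] F [ 0.4  0.2 -0.1] T [-0.06  0.02 -0.01] w 63.9 q7 0.08 q1 -0.71
shift tool mm [-255.1  -11.5  -68.4] turn z deg 27.9 tilt fix deg tool [ 0.01 -0.01 -0.  ]
```

>>> step_arm --rows '[[[0,0,0],[0,0,-8],55],[[0,0,0],[0,0,-12],55],[[0,0,0],[0,0,-15],55],[[0,0,0],[0,0,-15],55],[[0,0,0],[0,0,-15],55],[[0,0,0],[0,0,-12],55],[[0,0,0],[0,0,0],55]]'

```text
time: 4.17
position: [0.4525, 0.1806, 0.094]
tool_rot: [-1.679, -2.654, 0.003]
ft_force: [0.2, -0.2, -1.0]
grip_width: 0.732
```

```bash
python3 -c "
from h import *
need(.5525,-.054,.08,-2.5)
d=grab('side','s3');crop(d,200,110,120,90,6,'s3')"
```

```text
t 4.17 pos [452.5 180.6  94. ] ytool 25.4 tilt [-0.09 -0.06] F [ 0.2 -0.2 -1. ] T [-0.08 -0.06  0.03] w 63.7 q7 0.04 q1 -0.73
shift tool mm [-254.8  -10.1   14. ] turn z deg 27.9 tilt fix deg tool [-0.11  0.01 -0.  ]
```

View pics/s3.png

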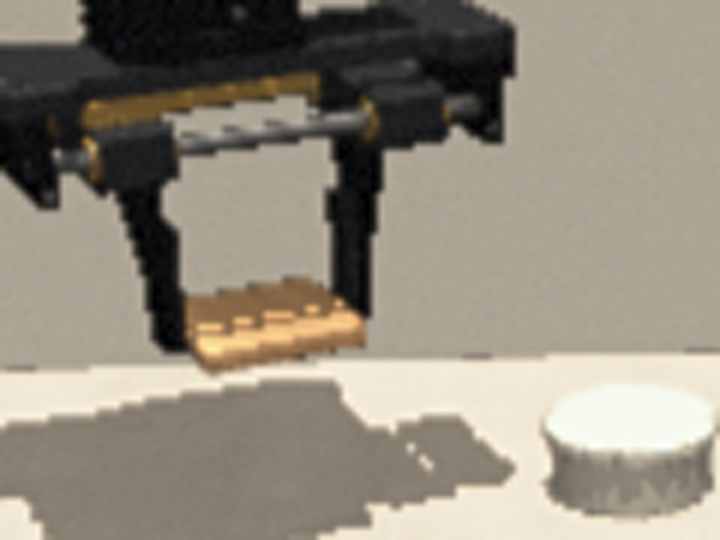

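>>> step_arm --rows '[[[0,0,0],[-12,-0.5,0],55],[[0,0,0],[-22,-1,0],55],[[0,0,0],[-24,-1,0],55],[[0,0,0],[-24,-1,0],55],[[0,0,0],[-24,-1,0],55],[[0,0,0],[-24,-1,0],55],[[0,0,0],[-24,-1,0],55],[[0,0,0],[-24,-1,0],55],[[0,0,0],[-24,-1,0],55],[[0,0,0],[-22,-1,0],55],[[0,0,0],[-12,-0.5,0],55],[[0,0,0],[0,0,0],55]]'

```text
time: 5.22
position: [0.5418, -0.046, 0.0837]
tool_rot: [-1.665, -2.653, 0.019]
ft_force: [-0.2, -0.3, -0.3]
grip_width: 0.73
```

>>> step_arm --rows '[[[0,0,3.5],[0,0,0],55],[[0,0,5],[0,0,0],55],[[0,0,5],[0,0,0],55],[[0,0,5],[0,0,0],55],[[0,0,5],[0,0,0],55],[[0,0,3.5],[0,0,0],55],[[0,0,0],[0,0,0],55]]'

```text
time: 5.8
position: [0.5358, -0.0413, 0.0776]
tool_rot: [-2.258, -2.161, 0.034]
ft_force: [-0.1, 0.6, -0.3]
grip_width: 0.734
```

```bash
python3 -c "
from h import *
need(.5525,-.054,.08,-2.5)"
```

```text
t 5.80 pos [535.8 -41.3  77.6] ytool -2.5 tilt [-1.51 -0.22] F [-0.1  0.6 -0.3] T [-0.13 -0.05 -0.  ] w 63.9 q7 0.11 q1 -0.47
shift tool mm [-12.   17.2  -2.8] turn z deg -0.0 tilt fix deg tool [-1.5   0.28  0.  ]
```

>>> step_arm --rows '[[[-0.7,0.1,0],[-5,7,-1],55],[[-0.7,0.1,0],[-5,7,-1],55],[[0,0,0],[-1,2,0],55],[[0,0,0],[0,0,0],55],[[0,0,0],[0,0,0],55]]'

```text
time: 6.22
position: [0.5518, -0.0519, 0.0782]
tool_rot: [-2.26, -2.182, 0.002]
ft_force: [-0.3, 0.0, -1.2]
grip_width: 0.735
```

```bash
python3 -c "
from h import *
need(.5525,-.054,.0435,-2.5)
d=grab('top','t4');crop(d,340,160,110,80,7,'t4')
d=grab('side','s4');crop(d,210,170,140,100,5.5,'s4')"
```

```text
t 6.22 pos [551.8 -51.9  78.2] ytool -2.0 tilt [-0.08 -0.03] F [-0.3  0.  -1.2] T [-0.08 -0.01 -0.03] w 63.9 q7 0.15 q1 -0.45
shift tool mm [-2.1  0.8 34.7] turn z deg 0.5 tilt fix deg tool [-0.08  0.03  0.  ]
```

View pics/t4.png

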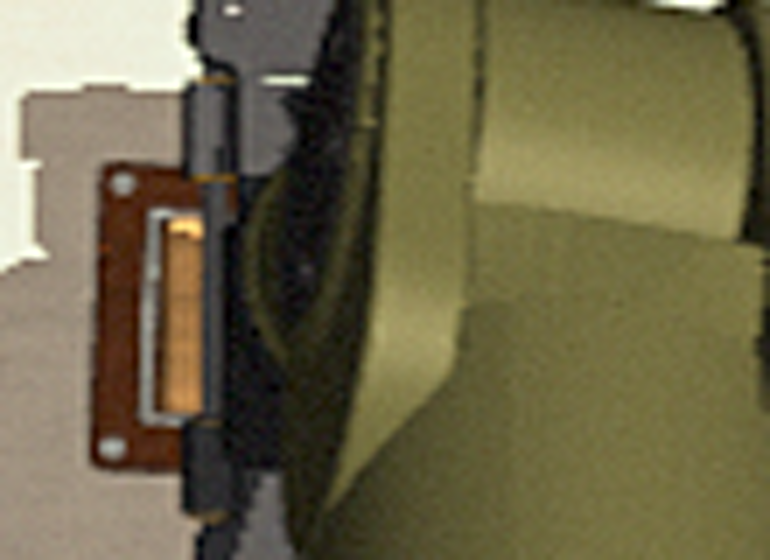

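View pics/s4.png

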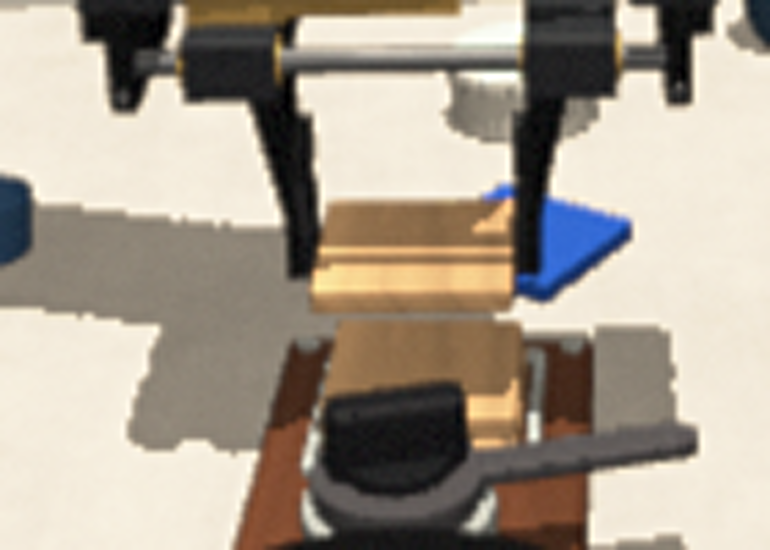

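>>> step_arm --rows '[[[0,0,0.5],[-1.5,0.5,6],55],[[0,0,0],[-0.5,0.3,8],55],[[0,0,0],[0,0,7],55],[[0,0,0],[0,0,4],55],[[0,0,0],[0,0,0],55],[[0,0,0],[0,0,0],55]]'

```text
time: 6.82
position: [0.5514, -0.0537, 0.0495]
tool_rot: [-2.268, -2.17, 0.004]
ft_force: [-0.6, 0.4, -0.6]
grip_width: 0.734
```

```bash
python3 -c "
from h import *
need(.5525,-.054,.0435,-2.5)
d=grab('side','s5');crop(d,240,200,100,75,8,'s5')"
```

```text
t 6.82 pos [551.4 -53.7  49.5] ytool -2.5 tilt [-0.21 -0.02] F [-0.6  0.4 -0.6] T [-0.12  0.07  0.  ] w 63.8 q7 0.17 q1 -0.43
shift tool mm [-0.3  1.1  6. ] turn z deg -0.0 tilt fix deg tool [-0.21  0.03 -0.  ]
```

View pics/s5.png

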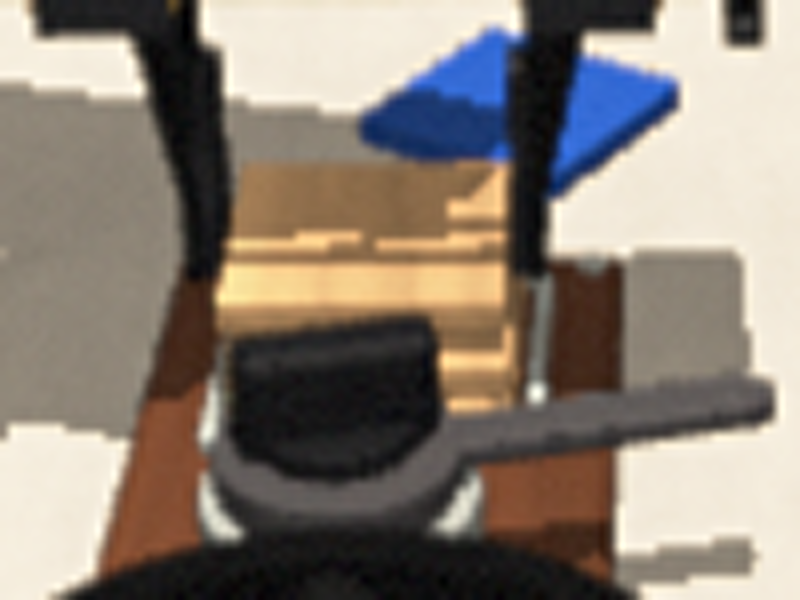

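>>> step_arm --rows '[[[-0.2,0,0],[-0.3,1.1,2.5],55],[[0,0,0],[0,0.5,2],55],[[0,0,0],[0,0,1],55],[[0,0,0],[0,0,0],55],[[0,0,0],[0,0,0],55]]'

```text
time: 7.28
position: [0.5537, -0.0539, 0.0441]
tool_rot: [2.269, 2.171, 0.001]
ft_force: [-0.7, -0.1, -1.8]
grip_width: 0.733
```

```bash
python3 -c "
from h import *
need(.5525,-.054,.0435,-2.5)"
```

```text
t 7.28 pos [553.7 -53.9  44.1] ytool -2.5 tilt [ 0.09 -0.01] F [-0.7 -0.1 -1.8] T [-0.1   0.03  0.01] w 63.8 q7 0.17 q1 -0.43
shift tool mm [-0.2 -1.2  0.6] turn z deg -0.0 tilt fix deg tool [ 0.09  0.01 -0.  ]
```

>>> step_arm --rows '[[[0,0,0],[0,-0.6,0.8],55],[[0,0,0],[0,0,0.3],55],[[0,0,0],[0,0,0],55]]'

```text
time: 7.53
position: [0.5535, -0.0539, 0.0437]
tool_rot: [2.268, 2.171, 0.003]
ft_force: [-0.5, -0.0, -1.0]
grip_width: 0.733
```

>>> step_arm --rows '[[[0,0,0],[0,-0.6,0.6],55],[[0,0,0],[0,0,0.5],55],[[0,0,0],[0,0,0],55],[[0,0,0],[0,0,0],66],[[0,0,0],[0,0,0],70],[[0,0,0],[0,0,0],76],[[0,0,0],[0,0,0],80],[[0,0,0],[0,0,0],80],[[0,0,0],[0,0,0],80]]'

```text
time: 8.28
position: [0.5532, -0.0538, 0.0427]
tool_rot: [2.268, 2.171, 0.004]
ft_force: [-0.2, 0.6, 0.2]
grip_width: 0.913
```

```bash
python3 -c "
from h import *
need(.5525,-.054,.0435,-2.5)
d=grab('side','s6');crop(d,240,200,100,75,8,'s6')"
```

```text
t 8.28 pos [553.2 -53.8  42.7] ytool -2.5 tilt [0.19 0.01] F [-0.2  0.6  0.2] T [-0.14  0.07 -0.02] w 79.4 q7 0.17 q1 -0.43
shift tool mm [-0.2 -0.7 -0.8] turn z deg -0.0 tilt fix deg tool [ 0.19 -0.02  0.  ]
```

View pics/s6.png

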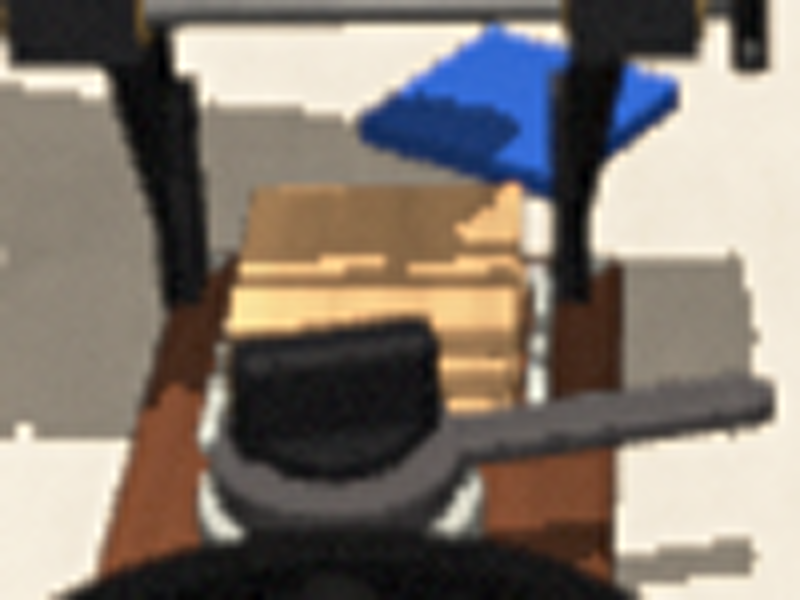

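>>> step_arm --rows '[[[0,0,0],[0,0,-8],80],[[0,0,0],[0,0,-15],80],[[0,0,0],[0,0,-20],80],[[0,0,0],[0,0,-20],80],[[0,0,0],[0,0,-20],70],[[0,0,0],[0,0,-10],60],[[0,0,0],[0,0,0],50]]'

```text
time: 8.92
position: [0.5518, -0.0544, 0.1411]
tool_rot: [2.27, 2.17, 0.0]
ft_force: [-0.5, -0.2, -0.7]
grip_width: 0.771
```

```bash
python3 -c "
from h import *
need(.547,-.1443,.12,100.8)
d=grab('side','s7');crop(d,240,200,100,75,8,'s7')"
```

```text
t 8.92 pos [551.8 -54.4 141.1] ytool -2.6 tilt [ 0.04 -0.04] F [-0.5 -0.2 -0.7] T [-0.09  0.02  0.04] w 67.1 q7 0.11 q1 -0.47
shift tool mm [-90.   -0.7  21.2] turn z deg 76.6 tilt fix deg tool [ 0.04  0.04 -0.  ]
```

View pics/s7.png

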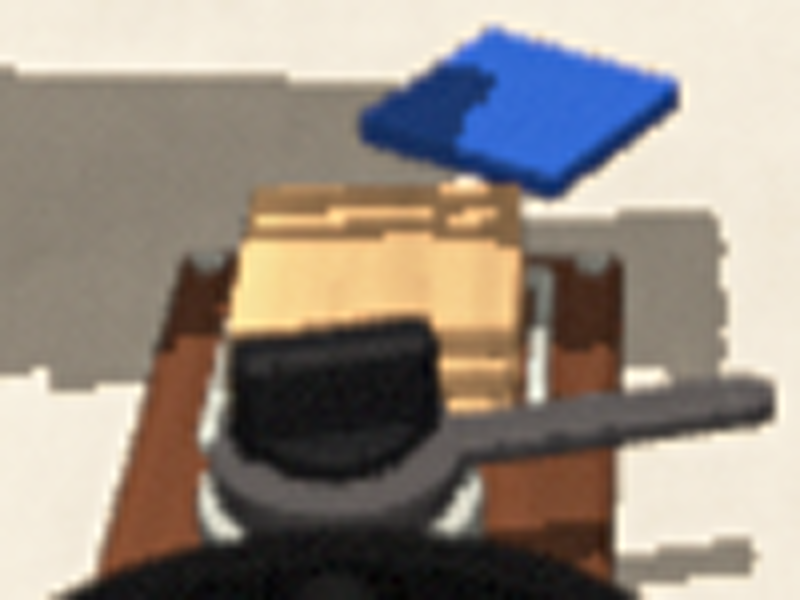

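>>> step_arm --rows '[[[0,0,5],[0,0,0],44],[[0,0,6.5],[0,0,0],44],[[0,0,6.5],[0,0,0],44],[[0,0,6.5],[0,0,0],44],[[0,0,6.5],[0,0,0],44],[[0,0,6.5],[0,0,0],44],[[0,0,6.5],[0,0,0],44],[[0,0,6.5],[0,0,0],44],[[0,0,6.5],[0,0,0],44],[[0,0,6.5],[0,0,0],44],[[0,0,6.5],[0,0,0],44],[[0,0,5],[0,0,0],44]]'

```text
time: 9.97
position: [0.5419, -0.0539, 0.1249]
tool_rot: [3.13, 0.24, -0.036]
ft_force: [0.3, -0.6, 1.0]
grip_width: 0.507
```

```bash
python3 -c "
from h import *
need(.547,-.1443,.12,100.8)
print(status.get_state()['joint_positions'])"
```

```text
t 9.97 pos [541.9 -53.9 124.9] ytool -81.2 tilt [-1.29 -0.21] F [ 0.3 -0.6  1. ] T [-0.09  0.18 -0.01] w 44.1 q7 -1.22 q1 -0.61
shift tool mm [-8.7 90.1  5.2] turn z deg -2.0 tilt fix deg tool [0.01 1.31 0.  ]
[-0.61023365  0.23251127  0.74575838  1.84943591 -0.16533812  1.14728832
 -1.22387681]
```

>>> step_arm --rows '[[[0,0.6,-1],[0,10,-2],44],[[0,0.6,-1],[0,15,-1],44],[[0,0,0],[0,20,0],44],[[0,0,0],[0,20,0],44],[[0,0,0],[0,15,0],44],[[0,0,0],[0,7,0],44],[[0,0,0],[0,0,0],44]]'

```text
time: 10.55
position: [0.5522, -0.1398, 0.1178]
tool_rot: [-3.127, -0.297, 0.026]
ft_force: [-0.2, 0.0, -0.1]
grip_width: 0.506
```

```bash
python3 -c "
from h import *
need(.547,-.1443,.1,100.8)"
```

```text
t 10.55 pos [ 552.2 -139.8  117.8] ytool -79.1 tilt [-0.95 -0.05] F [-0.2  0.  -0.1] T [-0.08  0.15  0.07] w 44.1 q7 -0.99 q1 -0.46
shift tool mm [-5.6  3.5 17.9] turn z deg 0.1 tilt fix deg tool [-0.13  0.94  0.  ]
```

>>> step_arm --rows '[[[0,0.5,0],[-2.5,2,5],44],[[0,0.4,0],[-2.5,1.5,5],44],[[0,0,0],[0,0,6],44],[[0,0,0],[0,0,0],44],[[0,0,0],[0,0,0],44]]'

```text
time: 10.97
position: [0.5452, -0.1406, 0.0975]
tool_rot: [-3.122, -0.301, 0.006]
ft_force: [-0.8, -0.2, 0.2]
grip_width: 0.506
```

```bash
python3 -c "
from h import *
need(.547,-.1443,.068,100.8)
d=grab('side','s8');crop(d,225,175,120,90,6.5,'s8')
d=grab('top','t8');crop(d,345,150,110,80,7,'t8')"
```

```text
t 10.97 pos [ 545.2 -140.6   97.5] ytool -79.0 tilt [-0.25  0.28] F [-0.8 -0.2  0.2] T [-0.05  0.17  0.02] w 44.0 q7 -0.97 q1 -0.45
shift tool mm [ 1.1  4.1 29.5] turn z deg 0.2 tilt fix deg tool [-0.32  0.19  0.  ]
```

View pics/s8.png

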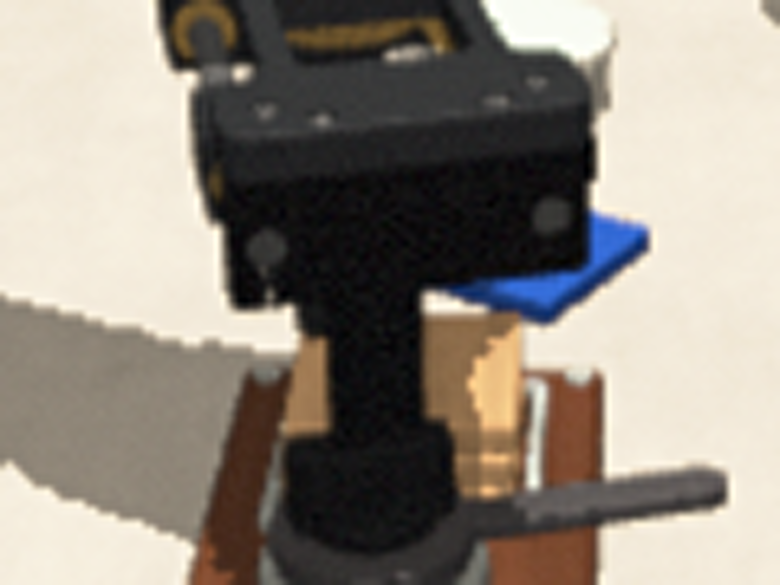

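View pics/t8.png

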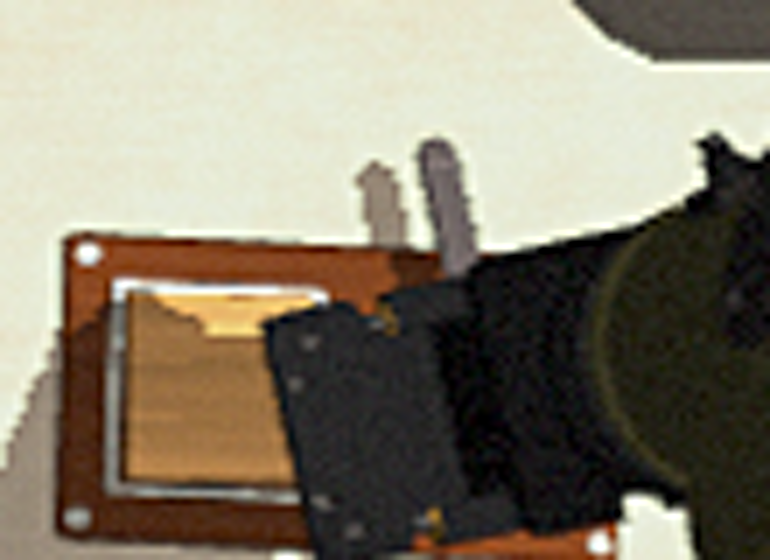

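>>> step_arm --rows '[[[-0.3,0.2,0],[0.8,2,4],44],[[0,0,0],[0.3,1.5,6],44],[[0,0,0],[0,0.5,6],44],[[0,0,0],[0,0,5],44],[[0,0,0],[0,0,0],44],[[0,0,0],[0,0,0],44]]'

```text
time: 11.57
position: [0.5486, -0.1438, 0.075]
tool_rot: [3.126, 0.304, 0.004]
ft_force: [-0.0, -0.1, -0.3]
grip_width: 0.509
```

```bash
python3 -c "
from h import *
need(.547,-.1443,.068,100.8)"
```

```text
t 11.57 pos [ 548.6 -143.8   75. ] ytool -78.9 tilt [ 0.13 -0.01] F [-0.  -0.1 -0.3] T [-0.04  0.1   0.05] w 44.3 q7 -0.95 q1 -0.43
shift tool mm [-1.7  0.2  7. ] turn z deg 0.3 tilt fix deg tool [ 0.04 -0.13  0.  ]
```

>>> step_arm --rows '[[[0,0,0.3],[-1,0.2,4],44],[[0,0,0],[-0.5,0,2.5],44],[[0,0,0],[0,0,0],44],[[0,0,0],[0,0,0],44]]'

```text
time: 11.9
position: [0.547, -0.1445, 0.0677]
tool_rot: [3.127, 0.295, 0.003]
ft_force: [0.4, -0.1, -0.3]
grip_width: 0.507
```

```bash
python3 -c "
from h import *
need(.547,-.1443,.068,100.8)
d=grab('side','s9');crop(d,225,175,120,90,6.5,'s9')"
```

```text
t 11.90 pos [ 547.  -144.5   67.7] ytool -79.2 tilt [ 0.11 -0.02] F [ 0.4 -0.1 -0.3] T [-0.02  0.08  0.02] w 44.1 q7 -0.95 q1 -0.43
shift tool mm [ 0.  -0.2 -0.3] turn z deg -0.0 tilt fix deg tool [ 0.04 -0.11  0.  ]
```

View pics/s9.png

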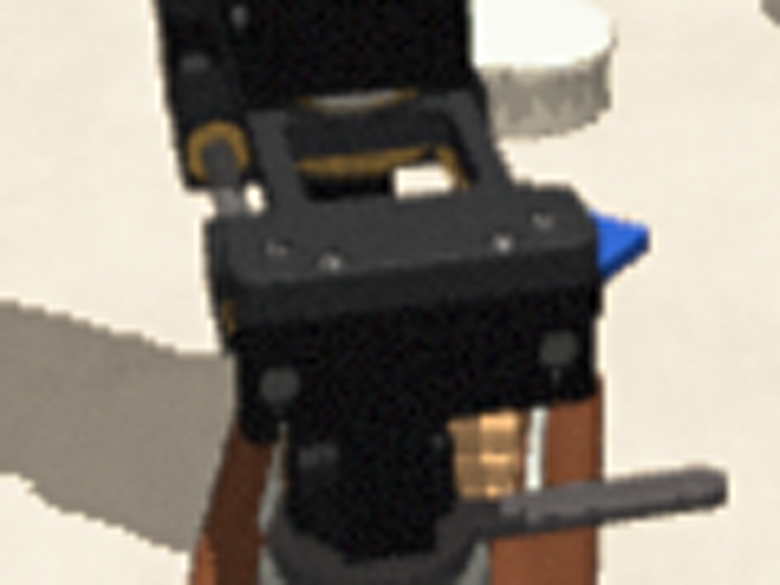

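>>> step_arm --rows '[[[0,0,0],[0,0,0],20],[[0,0,0],[0,0,0],10],[[0,0,0],[0,0,0],5],[[0,0,0],[0,0,0],5],[[0,0,0],[0,0,0],5],[[0,0,0],[0,0,0],5]]' --grip_force 30

```text
time: 12.45
position: [0.5475, -0.1435, 0.0685]
tool_rot: [-3.126, -0.296, -0.004]
ft_force: [-0.4, -1.7, -0.1]
grip_width: 0.163
```

```bash
python3 -c "
from h import *
need(.547,-.1443,.068,100.8)"
```

```text
t 12.45 pos [ 547.5 -143.5   68.5] ytool -79.2 tilt [0.16 0.08] F [-0.4 -1.7 -0.1] T [-0.53  0.33  0.06] w 14.2 q7 -0.95 q1 -0.43
shift tool mm [-0.6  0.7  0.5] turn z deg 0.0 tilt fix deg tool [-0.05 -0.17  0.  ]
```

>>> step_arm --rows '[[[0,0,0],[0,0,-3],5],[[0,0,0],[0,0,-3],5],[[0,0,0],[0,0,-3],5],[[0,0,0],[0,0,-3],5],[[0,0,0],[0,0,-2],5],[[0,0,0],[0,0,0],5],[[0,0,0],[0,0,0],5]]'

```text
time: 13.03
position: [0.5474, -0.1435, 0.0826]
tool_rot: [3.127, 0.297, 0.005]
ft_force: [2.1, -0.0, -4.0]
grip_width: 0.159
```

```bash
python3 -c "
from h import *
need(.547,-.1443,.081,100.8)
d=grab('side','s10');crop(d,225,175,120,90,6.5,'s10')"
```

```text
t 13.03 pos [ 547.4 -143.5   82.6] ytool -79.2 tilt [ 0.17 -0.01] F [ 2.1 -0.  -4. ] T [-0.13 -0.2   0.02] w 13.8 q7 -0.96 q1 -0.44
shift tool mm [-0.5  0.7  1.6] turn z deg 0.0 tilt fix deg tool [ 0.04 -0.16  0.  ]
```

View pics/s10.png

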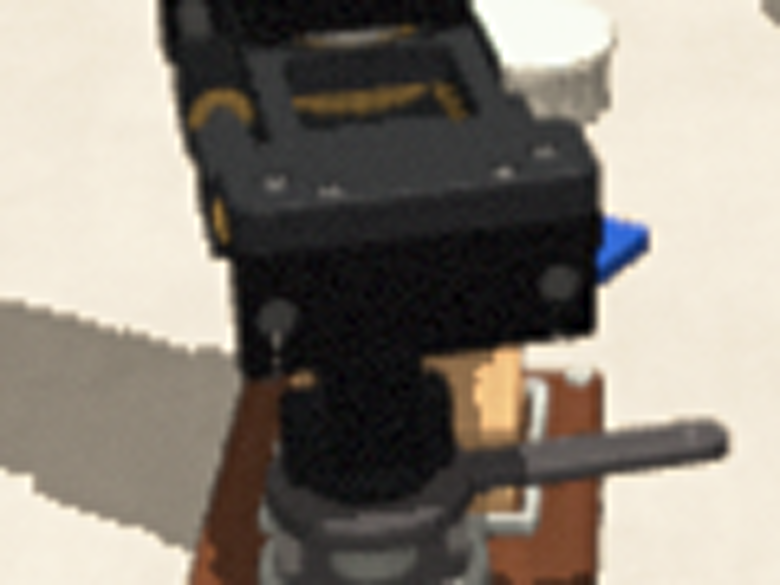

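>>> step_arm --rows '[[[0,0,-3],[0,0,0],5],[[0,0,-3],[0,0,0],5],[[0,0,-3],[0,0,0],5],[[0,0,-3],[0,0,0],5]]'

```text
time: 13.42
position: [0.5474, -0.1434, 0.0826]
tool_rot: [3.077, 0.633, 0.004]
ft_force: [1.6, 0.4, -3.2]
grip_width: 0.159
```

```bash
python3 -c "
from h import *
need(.5475,-.1435,.0815,100.8+12)"
```

```text
t 13.42 pos [ 547.4 -143.4   82.6] ytool -66.7 tilt [0.16 0.01] F [ 1.6  0.4 -3.2] T [-0.07 -0.14  0.  ] w 13.8 q7 -0.76 q1 -0.41
shift tool mm [0.1 0.1 1.1] turn z deg 0.5 tilt fix deg tool [ 0.06 -0.15 -0.  ]
```

>>> step_arm --rows '[[[0,0,-4],[0,0,0],5],[[0,0,-4],[0,0,0],5],[[0,0,-4],[0,0,0],5],[[0,0,-4],[0,0,0],5],[[0,0,-4],[0,0,0],5],[[0,0,-4],[0,0,0],5],[[0,0,-4],[0,0,0],5],[[0,0,-4],[0,0,0],5],[[0,0,-4],[0,0,0],5],[[0,0,0],[0,0,0],5]]'

```text
time: 14.25
position: [0.5472, -0.1432, 0.0826]
tool_rot: [-2.706, -1.596, -0.005]
ft_force: [0.7, 0.4, -2.2]
grip_width: 0.158
```

```bash
python3 -c "
from h import *
need(.5475,-.1435,.0815,-79.2+57.3)
d=grab('top','t11');crop(d,345,150,110,80,7,'t11')
d=grab('side','s11');crop(d,225,175,120,90,6.5,'s11')"
```

```text
t 14.25 pos [ 547.2 -143.2   82.6] ytool -28.9 tilt [0.14 0.1 ] F [ 0.7  0.4 -2.2] T [-0.01 -0.16  0.07] w 13.8 q7 -0.13 q1 -0.32
shift tool mm [-0.2  0.4  1.1] turn z deg -7.0 tilt fix deg tool [ 0.07 -0.15  0.  ]
```

View pics/t11.png

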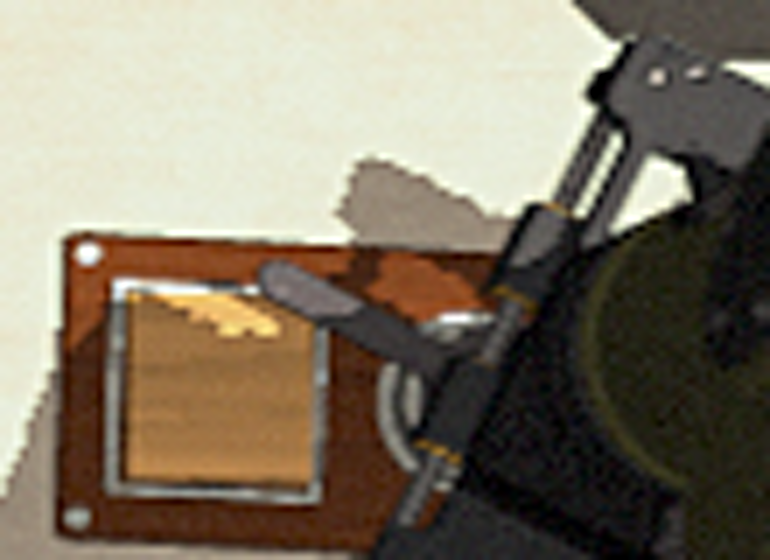

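View pics/s11.png

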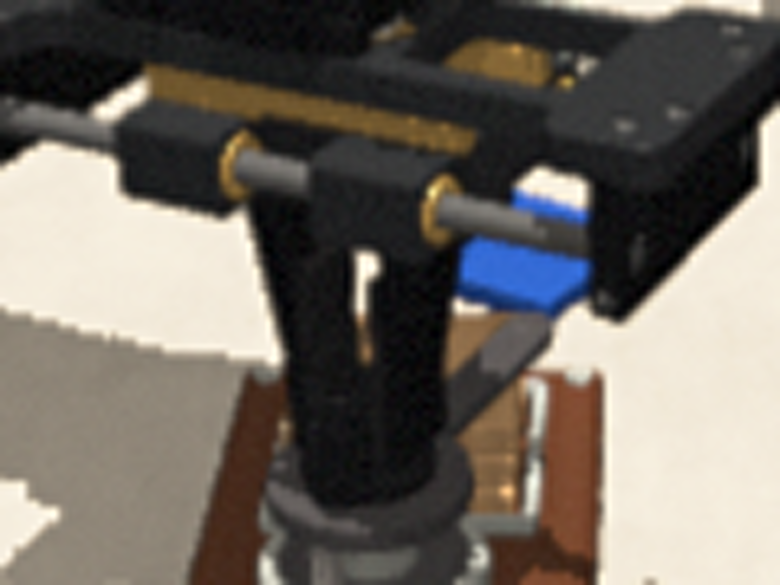

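```bash
python3 -c "
from h import *
for n in ('top0','side0'):
    d=load(n); v,u=np.mgrid[0:400,0:640]; Z=d['range_z']
    P=(np.stack([u,v,np.ones_like(u)],-1)@np.linalg.inv(d['K']).T*Z[...,None]-d['t'])@d['R']
    m=(Z>0)&(P[...,2]>.1)&(P[...,2]<.5)&(P[...,0]>.5)&(P[...,1]<-.05)&(P[...,1]>-.27)
    Q=P[m]; print(n,m.sum())
    for a in np.arange(-.27,-.05,.02):
        q=Q[(Q[:,1]>=a)&(Q[:,1]<a+.02)]
        if len(q): print(a.round(2),q[q[:,0].argmin()].round(3))
"
```

```text
top0 14239
-0.27 [ 0.668 -0.265  0.192]
-0.25 [ 0.668 -0.238  0.147]
-0.23 [ 0.668 -0.228  0.166]
-0.21 [ 0.678 -0.209  0.114]
-0.19 [ 0.699 -0.189  0.102]
-0.17 [ 0.993 -0.151  0.159]
-0.15 [ 0.994 -0.134  0.116]
-0.13 [ 0.993 -0.117  0.134]
-0.11 [ 0.831 -0.09   0.145]
-0.09 [ 0.795 -0.072  0.129]
-0.07 [ 0.783 -0.051  0.137]
side0 13034
-0.27 [ 0.668 -0.268  0.181]
-0.25 [ 0.668 -0.248  0.201]
-0.23 [ 0.668 -0.23   0.153]
-0.21 [ 0.929 -0.208  0.333]
-0.19 [ 0.93  -0.174  0.385]
-0.17 [ 0.93  -0.163  0.385]
-0.15 [ 0.93  -0.133  0.385]
-0.13 [ 0.93  -0.129  0.386]
-0.11 [ 0.931 -0.105  0.385]
-0.09 [ 0.93  -0.085  0.385]
-0.07 [ 0.93  -0.056  0.384]
```

>>> step_arm --rows '[[[0,0,-3],[0,0,0],5],[[0,0,-2],[0,0,0],5],[[0,0,0],[0,0,2],5],[[0,0,0],[0,0,2],5],[[0,0,0],[0,0,2],5],[[0,0,0],[0,0,1],5],[[0,0,0],[0,0,1],5]]' --grip_force 40

```text
time: 14.93
position: [0.5473, -0.1431, 0.0759]
tool_rot: [-2.643, -1.696, -0.005]
ft_force: [-2.1, 0.8, 6.3]
grip_width: 0.154
```

```bash
python3 -c "
from h import *
need(.5475,-.1435,.0765,-79.2+57.3)"
```

```text
t 14.93 pos [ 547.3 -143.1   75.9] ytool -24.6 tilt [0.12 0.16] F [-2.1  0.8  6.3] T [0.1  0.6  0.02] w 13.4 q7 -0.06 q1 -0.3
shift tool mm [-0.3  0.4 -0.6] turn z deg -2.7 tilt fix deg tool [ 0.04 -0.2  -0.  ]
```

>>> step_arm --rows '[[[0,0,-1.5],[0,0,1],5],[[0,0,-1.5],[0,0,1],5],[[0,0,-1.5],[0,0,1],5],[[0,0,-1.5],[0,0,1],5],[[0,0,0],[0,0,1],5]]'

```text
time: 15.35
position: [0.5472, -0.1431, 0.0721]
tool_rot: [-2.548, -1.834, -0.006]
ft_force: [-2.3, 1.1, 4.2]
grip_width: 0.161
```

```bash
python3 -c "
from h import *
need(.5475,-.1435,.0765,-79.2+57.3)"
```

```text
t 15.35 pos [ 547.2 -143.1   72.1] ytool -18.5 tilt [0.11 0.23] F [-2.3  1.1  4.2] T [ 0.17  0.55 -0.04] w 14.0 q7 0.05 q1 -0.29
shift tool mm [-0.3  0.4 -4.4] turn z deg 3.4 tilt fix deg tool [ 0.03 -0.25  0.  ]
```

>>> step_arm --rows '[[[0,0,0],[0,0,1.5],5],[[0,0,0],[0,0,1.5],5],[[0,0,0],[0,0,1.5],5],[[0,0,0],[0,0,1],5]]'

```text
time: 15.68
position: [0.5473, -0.1432, 0.0683]
tool_rot: [-2.55, -1.829, -0.007]
ft_force: [-7.0, 2.3, 15.9]
grip_width: 0.156
```

```bash
python3 -c "
from h import *
need(.5475,-.1435,.0685,-79.2+57.3)
d=grab('side','s12');crop(d,225,175,120,90,6.5,'s12')"
```

```text
t 15.68 pos [ 547.3 -143.2   68.3] ytool -18.7 tilt [0.09 0.31] F [-7.   2.3 15.9] T [ 0.44  1.61 -0.1 ] w 13.5 q7 0.05 q1 -0.28
shift tool mm [-0.2  0.3 -0.2] turn z deg 3.2 tilt fix deg tool [-0.01 -0.32 -0.  ]
```

View pics/s12.png

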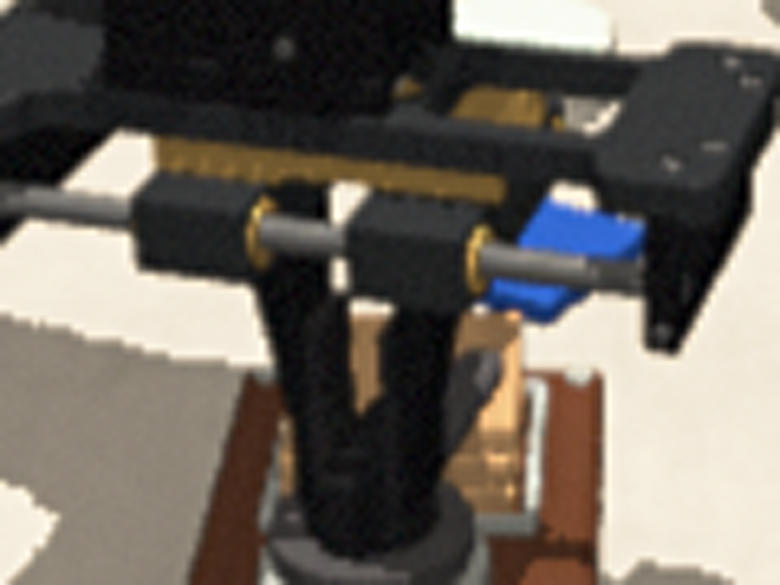

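>>> step_arm --rows '[[[0,0,0],[0,0,0],5],[[0,0,0],[0,0,0],20],[[0,0,0],[0,0,0],30],[[0,0,0],[0,0,0],40],[[0,0,0],[0,0,0],44],[[0,0,0],[0,0,0],44]]'

```text
time: 16.23
position: [0.5474, -0.144, 0.0667]
tool_rot: [-2.553, -1.828, -0.006]
ft_force: [-1.1, 0.5, -0.4]
grip_width: 0.44
```

>>> step_arm --rows '[[[0,0,0],[0,0,-5],44],[[0,0,0],[0,0,-10],44],[[0,0,0],[0,0,-20],44],[[0,0,0],[0,0,-20],44],[[0,0,0],[0,0,-20],44],[[0,0,0],[0,0,-20],44],[[0,0,0],[0,0,-10],44],[[0,0,0],[0,0,0],44]]'

```text
time: 16.9
position: [0.5466, -0.1453, 0.1795]
tool_rot: [-2.555, -1.827, -0.004]
ft_force: [0.2, -0.6, -0.5]
grip_width: 0.504
```

```bash
python3 -c "
from h import *
need(.45,.15,.2,-20)"
```

```text
t 16.90 pos [ 546.6 -145.3  179.5] ytool -18.9 tilt [0.09 0.11] F [ 0.2 -0.6 -0.5] T [-0.14  0.03  0.03] w 43.8 q7 -0.02 q1 -0.32
shift tool mm [ 248.2 -186.9  -20. ] turn z deg 1.1 tilt fix deg tool [ 0.05 -0.14 -0.  ]
```

Move aside (to the left, high) for an unobstructed look.

>>> step_arm --rows '[[[0,0,0],[15,-10,-4],44],[[0,0,0],[22,-16,-4],44],[[0,0,0],[24,-18,-4],44],[[0,0,0],[24,-18,-4],44],[[0,0,0],[24,-18,-4],44],[[0,0,0],[24,-18,0],44],[[0,0,0],[24,-18,0],44],[[0,0,0],[24,-18,0],44],[[0,0,0],[24,-18,0],44],[[0,0,0],[22,-16,0],44],[[0,0,0],[12,-8,0],44],[[0,0,0],[0,0,0],44]]'

```text
time: 17.9
position: [0.4502, 0.1468, 0.1936]
tool_rot: [2.561, 1.819, -0.006]
ft_force: [0.1, -1.1, 0.5]
grip_width: 0.5
```

```bash
python3 -c "
from h import *
d=grab('top','t13');crop(d,345,165,100,70,8,'t13')
d=grab('side','s13');crop(d,225,175,120,90,6.5,'s13')"
```

```text
(no output)
```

View pics/t13.png

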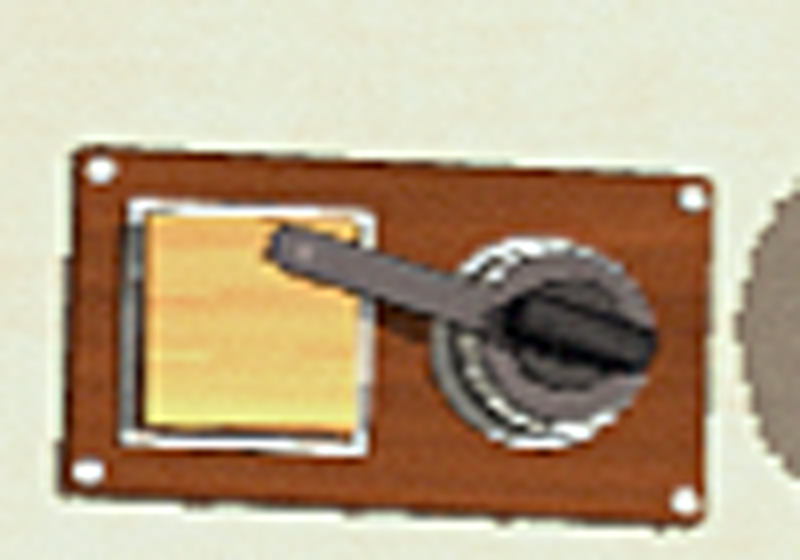

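View pics/s13.png

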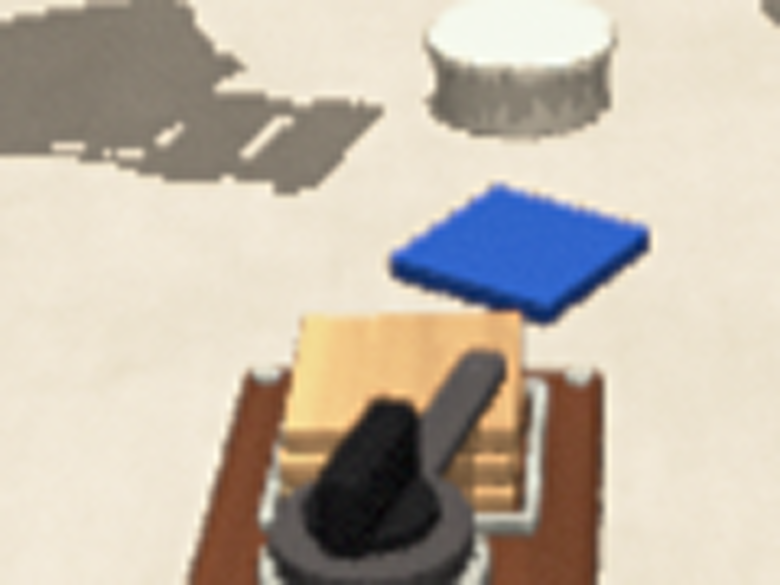

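```bash
python3 -c "
from h import *
for tag in ('top0','t13'):
  d=load(tag)
  for n,zlo,zhi,u0,u1,v0,v1 in [('grip',.066,.1,395,435,180,225),('pile',.028,.046,350,392,186,222),('tub',.02,.05,240,290,170,215),('cup',.03,.08,300,340,105,145),('tamper',.03,.13,385,415,115,152)]:
    v,u=np.mgrid[v0:v1,u0:u1]; Z=d['range_z'][v0:v1,u0:u1]
    P=(np.stack([u,v,np.ones_like(u)],-1)@np.linalg.inv(d['K']).T*Z[...,None]-d['t'])@d['R']
    m=(P[...,2]>zlo)&(P[...,2]<zhi)&(Z>0); Q=P[m]
    print(tag,n,m.sum(),Q.mean(0).round(4),np.median(Q[:,2]).round(4),cv2.minAreaRect(Q[:,:2].astype(np.float32)*1000))
  if tag=='t13':
    print(np.mean([ray_z(d,345+(x+.5)/8-.5,165+(y+.5)/8-.5,.042) for x,y in [(146,212),(358,219),(356,432),(144,424)]],0))
"
```

```text
top0 grip 116 [ 0.5464 -0.1438  0.0739] 0.0743 ((546.8982543945312, -144.6682891845703), (41.43988800048828, 14.395243644714355), 11.83035659790039)
top0 pile 666 [ 0.5525 -0.0545  0.0313] 0.0313 ((552.3154907226562, -53.67259979248047), (63.26605987548828, 63.436954498291016), 87.77273559570312)
top0 tub 659 [0.5924 0.2126 0.0314] 0.0314 ((592.0732421875, 213.65460205078125), (68.84030151367188, 69.27520751953125), 0.3837403357028961)
top0 cup 197 [0.753  0.0665 0.0458] 0.0475 ((746.4912109375, 67.94435119628906), (63.23040008544922, 59.962684631347656), 54.785282135009766)
top0 tamper 233 [ 0.7257 -0.1138  0.086 ] 0.0896 ((727.410888671875, -115.49020385742188), (36.72454833984375, 35.103240966796875), 72.35763549804688)
t13 grip 112 [ 0.5469 -0.1442  0.0741] 0.0745 ((547.1929931640625, -144.5264892578125), (40.881526947021484, 14.15934944152832), 69.94322204589844)
t13 pile 664 [ 0.5512 -0.0505  0.041 ] 0.0412 ((552.8442993164062, -52.930580139160156), (64.11177062988281, 64.88278198242188), 88.24855041503906)
t13 tub 659 [0.5924 0.2127 0.0311] 0.0311 ((592.0263061523438, 213.57293701171875), (69.29383850097656, 68.9227294921875), 89.39893341064453)
t13 cup 198 [0.7531 0.0667 0.0457] 0.0477 ((746.7496948242188, 67.98810577392578), (64.00381469726562, 60.561275482177734), 53.719154357910156)
t13 tamper 233 [ 0.7257 -0.1138  0.086 ] 0.0894 ((727.8648681640625, -114.63866424560547), (36.541717529296875, 36.00645446777344), 7.90584659576416)
[ 0.55417339 -0.05166655  0.042     ]
```

```bash
python3 -c "
from bench import order
print(order.close_job())"
```

```text
the job is handed in; nothing more can be done
None
```

The job is handed in at about 18 s of the 58 s allowed: the loose coaster is on the pile and the knob is locked over it. No verdict was reported, so this rests on my own last pictures and force readings.

- **Coaster:** it went on top of the pile and was let go. The pile top now measures 41 mm, up from 31 mm. The added coaster's centre is about 1–3 mm from the measured centre of the coaster under it, and the sides agree within about 1°.
- **Knob:** I pulled it up about 14 mm and turned it counter-clockwise while pressing lightly on the collar. It dropped into the notch at about 60° (1.05 rad) and stopped hard at about 16 N. After release the grip's top was at 74.5 mm, against 74.3 mm at the start, so it is fully home with its arm over the pile.
- **Tub, cup and tamper:** their measured positions did not change by more than 1 mm.
- **Arm:** it is clear of everything, at about 0.19 m height to the left.

Two readings of the same thing disagreed slightly: the depth image puts the turn at 58°, while the tool pose gives 60.5°. Both are inside the allowed range.

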